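Poke a bush-hammer insert up out of its sharpening stand

TASK

The toothed round insert sits flush in the tight recess of the sharpening stand. Lift the push-out iron up and off its fork hook, bring its upturned pin in under the stand and poke the insert up through the hole from below until at least half its height stands proud, still gripped in the recess, then hang the iron back on the hook. Do not disturb the stone carving.

Things in the scene. Friction and masses are not known exactly. Their poses are not given: they have to be found in the camera images.
- iron: J-shaped push-out iron, 0.35 kg. Origin: centre of its upright handle, 24 x 24 x 50 mm tall, where it is grasped. z up the handle, x the way the foot points. Shoulder plate (60 along x, 26 along y) at z -33 to -25 mm, 12 mm square stem down to z -113, foot bar 14 mm wide at z -123 to -113, x -20 to +72.
- pin_tip (a point): Tip of the iron's upright round pin, 9 mm in diameter, 19 mm high above the foot bar: at x +65, y 0, z -94 mm from the iron's origin.
- hook: Fixed fork hook; origin on the bench under where the iron hangs. Two level prongs point to its -x, 26 mm gap, tops 120 mm up, ends (x -34 to -26 mm) turned up 8 mm; cross bar behind at x +24; post at x +75, base plate x 0 to 110, 120 mm wide. The shoulder plate lies on both prongs, stem between them, foot to the hook's +y.
- hang (a point): 153 mm above the hook's origin: where the iron's origin sits when it hangs mid-prong; axes as the hook's. To come off, the iron rises more than 8 mm, then goes out along the hook's -x by over 50 mm before going higher (its foot passes under a prong).
- stand: Fixed stand: square plate 84 x 84 x 26 mm, underside 60 and top 86 mm above the bench, on four 12 mm square corner legs (centres x, y +-36 mm), open below on all four sides. Origin on the bench under the plate's centre, x and y along its edges. Central round recess 33 mm wide, 20 mm deep; through its 6 mm floor an access hole 18 mm in diameter.
- seat (a point): Centre of the recess floor, 66 mm above the stand's origin, over the access hole; axes as the stand's. The insert's origin lies here while it is fully down.
- insert: Toothed round steel insert, 32 mm in diameter, 20 mm tall, 0.12 kg; origin at the centre of its underside, z up. Starts flush. Sprung pads grip it: it takes 4 to 10 N to push up and stays where it is left while partly in the recess. With the iron's foot bar against the plate's underside it stands 13 mm proud.
- carving: Grey-green stone carving, 110 mm wide, 135 mm tall, loose on the bench, not to be disturbed; origin at the centre of its underside.
There are look-alikes about, which are no part of the job. What is shaped like the hook but purple is not meant. Of the things shaped like the iron, the bare steel one is meant.

How it is judged (in metres and radians):
On the way, in this order (a step that is already met when the one before it is completed fails the run):
1. the iron has been lifted off the hook (distance between iron and hang above 0.07 m), for 0.1 s.
2. the iron has poked the insert up so that it stands at least half its height (9 mm) proud (z of insert in the frame of seat above 0.009 m and contact force between iron and insert above 0.3 N), for 0.1 s.
At the end, for the whole second after the job is handed in: The insert stands 9 to 18 mm proud in its recess (centred within 3 mm, within 0.15 rad of upright) and the iron hangs still on both prongs of the hook (height within 5 mm, within 22 mm sideways, within 0.12 rad of upright) (z of insert in the frame of seat between 0.009 and 0.018 m and horizontal distance between insert and seat below 0.003 m and angle between insert's own z axis and vertical below 0.15 rad and z of iron in the frame of hang between -0.005 and 0.005 m and horizontal distance between iron and hang below 0.022 m and angle between iron's own z axis and vertical below 0.12 rad and linear speed of iron below 0.03 m/s and linear speed of insert below 0.02 m/s); the robot touches nothing.
It fails at once if the stone carving is shifted by more than 15 mm or tipped (distance of carving from where it was at the start of the episode above 0.015 m or angle between carving's own z axis and vertical above 0.3 rad).
It also fails if it takes over 58 s, if anything falls off the work surface, if the arm or the gripper's body presses on something with over 40 N, if the wrist force passes 120 N, or if a joint passes its speed limit or range.

ROBOT

A 6-joint arm with a two-finger parallel gripper is mounted at the origin on the work surface. World frame = base frame: x ahead of the robot, y to its left, z up, the work surface at z = 0. Lengths are in m, angles in degrees, forces in N, time in s.
With the tool pointing down it reaches from about 0.35 to 0.875 m from the base axis. Payload 4.2 kg.
Tool frame: the origin (TCP) lies midway between the tips of the shut fingers; the grasp point (between the pads) lies 19 mm behind it; z points along the fingers, y is the line along which they close (so a half turn about z gives the same grasp; the last joint's range is limited). The gripper opens to 87 mm and grips with 3 to 60 N. Pads are 19 mm wide; open, the fingers measure 117 mm over their backs; the gripper's body (75 mm by 190 mm) begins 51 mm behind the grasp point.
Start: joints at [-52.105, 22.042, 0.453, 0, -68.411, -14.817], TCP at [0.245, -0.575, 0.223] pointing down, gripper open.
Joint ranges: [-179.83, 179.83], [-69.29, 118.12], [-61.27, 80.66], [-181.25, 117.63], [-171.15, -9.14], [-177.46, 177.46]. Speed limits (degrees/s): [159.86, 159.86, 180, 180, 180, 180].

INTERFACE

Orientations are given as a 3x3 rotation matrix whose columns are the frame's x, y, z axes.
In Python, from station import r, cams gives the robot as it stands.
- The arm moves only by the tool play_rows, never from a script. Its argument "commands" is text: rows parted by semicolons, each of 6 numbers parted by spaces: the shift along the world's x, y, z normalised to -1 to 1, where 1 is 30 mm, then the turn, a rotation vector about the world's x, y, z normalised to -1 to 1, where 1 is 0.15 rad. A call has 1 to 20 rows; each row shifts and turns the commanded pose from where the row before left it; what a row does not reach is not made up. A row lasts 1/10 s, in which the tool goes at most 50 mm and 8.59 degrees, less where a joint would pass 70% of its speed; a pose out of reach is approached as far as the arm can. A call with a number of a shift or a turn outside -1 to 1 is refused whole. A call with a gripper value outside its range is refused whole. "grip" is the finger opening in mm, from 0 to 87, set as the call begins (left out, the last holds). The fingers move at their own pace and stop on an object; the grip force is fixed at half the most. Time passes only in rows, so rows that do not move let the fingers close. It gives the time, the measured TCP pose, the force, the opening and the grip force at its end, in the units of the state.
- r.sense(): the state, without advancing time (a new reading comes with each control period).
- cams.capture(name): name is "scene" or "side" or "wrist"; returns (picture, depth): 480x640x3 uint8, blue, green, red; 480x640 float32, m along the optical axis (not along the pixel's ray), 0 where there is no reading.
- cams.camera_info(name): a dict with "mtx" (3x3 intrinsics, pixels), "R" (3x3) and "t" (3): a world point X has camera coordinates R X + t. Camera axes: x right, y down, z forward; pixel columns grow to the right and rows downward; lengths in m; the calibration is good to about 2 mm. The wrist camera is an equidistant fisheye: a pixel r from the principal point sees the ray r / f radians off the axis. A picture is of the moment at which its call begins: read the wrist's pose just before it. camera_info takes no time and is no camera call; for the wrist camera it gives the pose at the moment of the call.
- r.finish_job(): hands the job in; it is judged then, once.
The state is a dict: "time_s": time; "joints": joint angles; "joint_velocities": joint speeds; "effort": joint torques, N m; "tcp_pos": TCP position; "ee_rot": TCP orientation; "wrist_force": force on the tool from outside, world axes, zero at the start; "moment": the same for the moment, N m; "gripper_width": opening from 0.0 (shut) to 1.0 (fully open); "gripper_force": force on a finger pad.
Only numpy, scipy, OpenCV 4.12 (cv2) and the standard library are available. Lean on these libraries where they do the work, as an engineer would, in place of code of your own. Each camera call takes 0.05 s, during which the arm holds its last target. There are 200 camera calls.

## Working session

There is one attempt and no reset: what is moved stays moved. The work goes in short steps, Python scripts to look and compute and a tool call to move; the robot and the scene stay as the last step left them, time stands still between calls to the robot, and variables do not carry over. Pictures are saved under pics/ and viewed, at most 10 in all, crops included, and the job is handed in when it is done.

Besides the shell and the picture viewer there is one more tool, called after "Call:" in YAML: its name, and indented under it one key for each argument. play_rows: Moves the arm, as the interface text tells. Scaled input: -1 to 1 covers 30 mm each way for a shift and 0.15 rad each way for a turn. Its arguments: {"type":"object","properties":{"commands":{"type":"string"},"grip":{"type":"number"}},"required":["commands"]}

```bash
ls; mkdir -p pics
cat > h.py <<'E'
import numpy as np, cv2
from station import r, cams
def pts(name,d,info=None):
    i=info or cams.camera_info(name);K=np.array(i["mtx"]);R=np.array(i["R"]);t=np.array(i["t"])
    v,u=np.mgrid[0:480,0:640]
    c=np.stack([(u-K[0,2])/K[0,0]*d,(v-K[1,2])/K[1,1]*d,d],-1)
    return (c-t)@R   # R^T(c-t)
E
python3 - <<'E'
from h import *
for n in ("scene","side"):
    p,d=cams.capture(n); cv2.imwrite(f"pics/{n}0.png",p); np.save(f"pics/{n}0.npy",d)
    i=cams.camera_info(n); print(n,i)
print(r.sense())
E
```

```text
pics
scene {'mtx': array([[488.87892231,   0.        , 323.94528862],
       [  0.        , 488.87892231, 241.50154613],
       [  0.        ,   0.        ,   1.        ]]), 'R': array([[ 0.20590902,  0.97853547, -0.00835572],
       [ 0.69435014, -0.15211526, -0.70337673],
       [-0.68955011,  0.13902981, -0.71076815]]), 't': array([-0.15562983, -0.26221561,  1.37115257])}
side {'mtx': array([[603.86550883,   0.        , 316.31222243],
       [  0.        , 603.86550883, 235.45879481],
       [  0.        ,   0.        ,   1.        ]]), 'R': array([[-0.95282477, -0.30347478,  0.00529287],
       [-0.23562849,  0.72858963, -0.64314569],
       [ 0.19132216, -0.61405229, -0.76572555]]), 't': array([0.52042947, 0.16421466, 1.48065111])}
{'time_s': 0.1, 'joints': array([-5.21053565e+01,  2.20850929e+01,  3.90169494e-01, -2.40002560e-02,
       -6.84108876e+01, -1.48195595e+01]), 'joint_velocities': array([-0.10247261, -0.13644597,  0.258081  ,  0.07005561,  0.07647385,
        0.05297576]), 'effort': array([-3.50821638e-04, -3.91689956e+01,  1.87935573e+01,  4.23190176e+00,
        1.34882599e-02, -8.19045908e-05]), 'tcp_pos': array([ 0.24480366, -0.57450144,  0.22160319]), 'ee_rot': array([[-9.20052522e-01, -3.91794171e-01, -8.26907459e-04],
       [-3.91795031e-01,  9.20050963e-01,  1.69655636e-03],
       [ 9.60961133e-05,  1.88489919e-03, -9.99998219e-01]]), 'wrist_force': array([ 0.62921843, -0.44952351,  0.5239326 ]), 'moment': array([-0.04530964,  0.01452151, -0.01563643]), 'gripper_force': 0.0, 'gripper_width': 0.9972117571803489}
```

View pics/scene0.png

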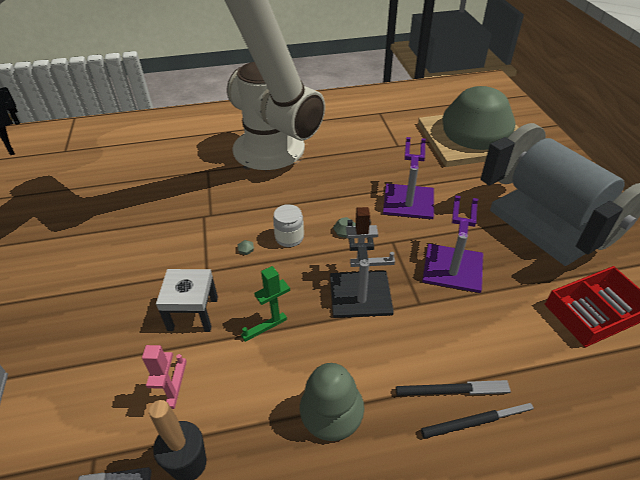

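View pics/side0.png

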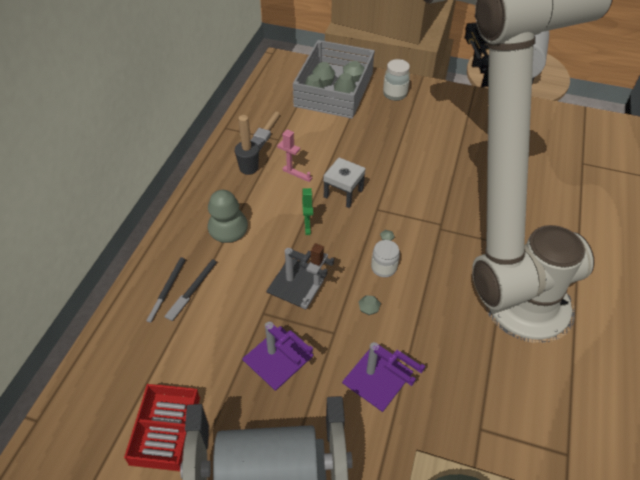

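Scene view: the bare-steel iron with a brown handle hangs on the grey hook at (362,220). The look-alikes are the green iron (270,290), the pink iron (165,375) and the purple hooks (410,180), (458,245). The stand is at (186,290) and the carving at (332,400). Side view: iron (316,255), hook (300,275), stand (344,175), carving (227,215).

```bash
cat > m.py <<'E'
from h import *
for n,boxes in (("scene",dict(handle=(345,200,380,245),stand=(150,262,222,335),plate=(320,265,400,322),foot=(345,225,400,270),carv=(295,355,370,445))),
                ("side",dict(handle=(300,240,330,270),stand=(318,155,370,205),plate=(262,245,335,310),foot=(295,255,335,310),carv=(200,185,250,245)))):
    p=cv2.imread(f"pics/{n}0.png");d=np.load(f"pics/{n}0.npy");P=pts(n,d);hsv=cv2.cvtColor(p,cv2.COLOR_BGR2HSV)
    v,u=np.mgrid[0:480,0:640]
    def inb(b): return (u>=b[0])&(u<b[2])&(v>=b[1])&(v<b[3])&(d>0)
    Z=P[...,2]
    def rep(k,m):
        q=P[m]; 
        if len(q)<5: print(n,k,"few",len(q));return
        rc=cv2.minAreaRect((q[:,:2]*1000).astype(np.float32))
        print(n,k,len(q),"med",np.median(q,0).round(4),"rect",np.round(rc[0],1),np.round(rc[1],1),round(rc[2],1),"z",q[:,2].min().round(3),q[:,2].max().round(3))
    B=boxes
    rep("handletop",inb(B["handle"])&(Z>.172)&(Z<.185))
    rep("handle",inb(B["handle"])&(Z>.135)&(Z<.185)&(hsv[...,1]>90))
    rep("standtop",inb(B["stand"])&(Z>.08)&(Z<.092))
    rep("insert",inb(B["stand"])&(Z>.08)&(Z<.092)&(hsv[...,2]<130))
    rep("plate",inb(B["plate"])&(Z>.004)&(Z<.02)&(hsv[...,1]<70)&(hsv[...,2]<110))
    rep("foot",inb(B["foot"])&(Z>.02)&(Z<.07))
    rep("prongs",inb(B["handle"])&(Z>.11)&(Z<.135))
    rep("carv",inb(B["carv"])&(Z>.02)&(Z<.15))
a=cv2.imread("pics/scene0.png")[190:330,320:410];b=cv2.imread("pics/side0.png")[235:315,260:345]
cv2.imwrite("pics/crop.png",np.hstack([cv2.resize(a,(386,600)),cv2.resize(b,(400,600*400//425 if 0 else 600))]))
E
python3 m.py
```

```text
scene handletop 136 med [0.5066 0.1277 0.1773] rect [504. 128.] [23.6 28.3] 80.7 z 0.172 0.181
scene handle 329 med [0.5132 0.1262 0.1673] rect [504. 128.] [24.2 28.4] 82.1 z 0.135 0.181
scene standtop 1686 med [ 0.5378 -0.2206  0.0853] rect [ 534.7 -220.5] [85.2 89. ] 76.8 z 0.08 0.089
scene insert 254 med [ 0.5405 -0.221   0.0841] rect [ 547.7 -223.2] [85.4 62. ] 75.8 z 0.08 0.089
scene plate 2256 med [0.5696 0.1095 0.0097] rect [560.1 116.4] [119.9 112.3] 81.8 z 0.004 0.02
scene foot 318 med [0.5108 0.1643 0.0392] rect [448.6 162.8] [ 92.2 136.5] 81.6 z 0.021 0.07
scene prongs 450 med [0.5127 0.1212 0.1263] rect [503.6 128. ] [60.2 64.4] 82.5 z 0.11 0.135
scene carv 3697 med [ 0.8202 -0.0024  0.0955] rect [807.9   2.6] [106.6  77.2] 83.2 z 0.02 0.137
side handletop 98 med [0.5032 0.1333 0.1765] rect [502.8 131.2] [27.5 23.9] 80.7 z 0.172 0.183
side handle 218 med [0.5022 0.1405 0.168 ] rect [502.7 132.5] [29.8 24.7] 78.7 z 0.135 0.183
side standtop 666 med [ 0.5337 -0.2131  0.0844] rect [ 535.4 -214.6] [94.4 86.8] 79.4 z 0.08 0.092
side insert 77 med [ 0.5305 -0.2152  0.0837] rect [ 522.3 -209.7] [77.8 58.9] 78.8 z 0.08 0.092
side plate 1185 med [0.5651 0.1331 0.0089] rect [561.4 121.5] [122. 109.] 77.6 z 0.004 0.019
side foot 248 med [0.5066 0.1592 0.0393] rect [506.6 158.2] [96.3 15.6] 81.1 z 0.024 0.07
side prongs 294 med [0.5164 0.1342 0.1212] rect [513.3 129. ] [72.3 62.7] 0.9 z 0.11 0.134
side carv 1510 med [0.7818 0.0298 0.0744] rect [786.9  20.8] [103.2  83.9] 21.8 z 0.02 0.138
```

View pics/crop.png

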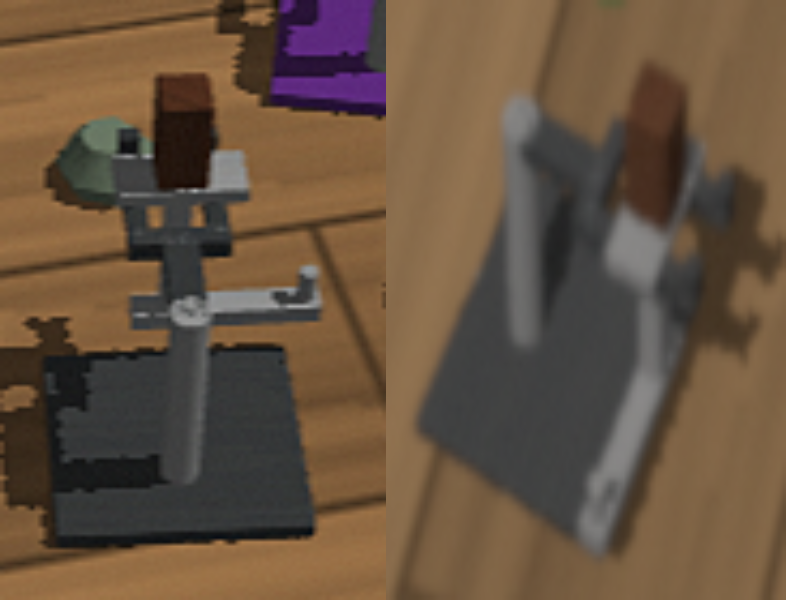

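The crop confirms the choice: the steel J with the brown handle is on the grey fork hook, with its foot and pin pointing to world +y. Next I'll get the insert centre, the nearby obstacles and the first move.

```bash
cat > m2.py <<'E'
from h import *
for n,c,rad in (("scene",(184,286),14),("side",(344,172),10)):
    p=cv2.imread(f"pics/{n}0.png");d=np.load(f"pics/{n}0.npy");P=pts(n,d);hsv=cv2.cvtColor(p,cv2.COLOR_BGR2HSV)
    i=cams.camera_info(n)
    m=np.zeros((480,640),np.uint8);cv2.circle(m,c,rad,255,-1)
    g=hsv[...,2];m=((g<165)&(m>0)).astype(np.uint8)*255
    cs,_=cv2.findContours(m,0,2);k=max(cs,key=cv2.contourArea);e=cv2.fitEllipse(k)
    ray=i["R"].T@np.linalg.inv(i["mtx"])@np.array([*e[0],1]);o=-i["R"].T@i["t"]
    print(n,"insert px",np.round(e,1) if 0 else e,"world",(o+ray*(.086-o[2])/ray[2]).round(4))
    for nm,lo,hi in (("green",45,75),("purple",130,152),("pink",160,178)):
        mm=(hsv[...,0]>lo)&(hsv[...,0]<hi)&(hsv[...,1]>90)&(d>0)
        nl,lab,st,_=cv2.connectedComponentsWithStats(mm.astype(np.uint8))
        for l in range(1,nl):
            if st[l,4]>80:
                q=P[lab==l];print(" ",n,nm,st[l,:2],np.percentile(q,2,0).round(3),np.percentile(q,98,0).round(3))
    # stand top edges: angle by robust rect of bright pixels
    v,u=np.mgrid[0:480,0:640]
    b=(abs(u-c[0])<45)&(abs(v-c[1])<40)&(g>150)&(hsv[...,1]<40)&(abs(P[...,2]-.086)<.006)
    b=cv2.morphologyEx(b.astype(np.uint8),cv2.MORPH_CLOSE,np.ones((15,15)));b=cv2.morphologyEx(b,cv2.MORPH_OPEN,np.ones((5,5)))
    k=max(cv2.findContours(b,0,2)[0],key=cv2.contourArea)[:,0,:]
    rr=(np.c_[k,np.ones(len(k))]@np.linalg.inv(i["mtx"]).T)@i["R"];w=o+rr*((.086-o[2])/rr[:,2])[:,None]
    print(n,"stand",cv2.minAreaRect((w[:,:2]*1000).astype(np.float32)))
E
python3 m2.py
```

```text
scene insert px ((183.6636505126953, 285.5701599121094), (12.204397201538086, 18.508575439453125), 71.83081817626953) world [ 0.5348 -0.2198  0.086 ]
  scene green [241 266] [ 0.574 -0.124 -0.   ] [ 0.618 -0.035  0.149]
  scene purple [405 137] [0.218 0.296 0.11 ] [0.321 0.356 0.129]
  scene purple [383 183] [0.247 0.241 0.002] [0.37  0.369 0.013]
  scene purple [452 196] [ 0.365  0.318 -0.001] [0.545 0.444 0.128]
  scene purple [422 244] [0.473 0.262 0.003] [0.599 0.392 0.013]
  scene pink [142 345] [ 0.647 -0.271  0.002] [ 0.739 -0.239  0.149]
scene stand ((534.7308959960938, -219.15194702148438), (85.27774047851562, 81.79402923583984), 77.69358825683594)
side insert px ((344.2295837402344, 174.0979766845703), (15.158823013305664, 17.668983459472656), 78.20196533203125) world [ 0.5327 -0.2064  0.086 ]
  side green [302 188] [ 0.573 -0.067  0.004] [ 0.599 -0.029  0.149]
  side purple [243 326] [0.458 0.285 0.004] [0.594 0.397 0.124]
  side purple [343 346] [0.228 0.267 0.004] [0.364 0.373 0.124]
  side pink [278 132] [ 0.644 -0.26   0.003] [ 0.734 -0.233  0.149]
side stand ((536.0453491210938, -216.65029907226562), (83.3447036743164, 81.413818359375), 77.19090270996094)
```

Call:
play_rows:
  commands: "0.345 0.939 0.038 0 0 -0.149;0.345 0.939 0.038 0 0 -0.149;0.345 0.939 0.038 0 0 -0.149;0.345 0.939 0.038 0 0 -0.149;0.345 0.939 0.038 0 0 -0.149;0.345 0.939 0.038 0 0 -0.149;0.345 0.939 0.038 0 0 -0.149;0.345 0.939 0.038 0 0 -0.149;0.345 0.939 0.038 0 0 -0.149;0.345 0.939 0.038 0 0 -0.149;0.345 0.939 0.038 0 0 -0.149;0.345 0.939 0.038 0 0 -0.149;0.345 0.939 0.038 0 0 -0.149;0.345 0.939 0.038 0 0 -0.149;0.345 0.939 0.038 0 0 -0.149;0.345 0.939 0.038 0 0 -0.149;0.345 0.939 0.038 0 0 -0.149;0.345 0.939 0.038 0 0 -0.149;0.345 0.939 0.038 0 0 -0.149;0.345 0.939 0.038 0 0 -0.149"
  grip: 60

```text
time_s: 2.1
tcp_pos: [0.452, -0.0103, 0.2451]
ee_rot: [[-0.999, 0.045, -0.0], [0.045, 0.999, 0.0], [0.0, 0.0, -1.0]]
wrist_force: [-0.0, -0.4, 0.4]
gripper_width: 0.692
gripper_force: 0.0
```

Call:
play_rows:
  commands: "0.345 0.939 0.038 0 0 -0.149;0.345 0.939 0.038 0 0 -0.149;0.345 0.939 0.038 0 0 -0.149;0.345 0.939 0.038 0 0 -0.149;0.345 0.939 0.038 0 0 -0.149;0 0 0 0 0 0;0 0 0 0 0 0;0 0 0 0 0 0"

```text
time_s: 2.9
tcp_pos: [0.5032, 0.1286, 0.2507]
ee_rot: [[-0.988, 0.156, -0.001], [0.156, 0.988, -0.0], [0.001, -0.001, -1.0]]
wrist_force: [-0.3, -0.4, -0.4]
gripper_width: 0.69
gripper_force: 0.0
```

Run:
```python
from h import *
i=cams.camera_info("wrist");p,d=cams.capture("wrist");cv2.imwrite("pics/w1.png",p);np.save("pics/w1.npy",d)
print(i);s=r.sense();print(s["tcp_pos"],s["ee_rot"].round(3),s["joints"].round(1))
hsv=cv2.cvtColor(p,cv2.COLOR_BGR2HSV)
```

```text
{'mtx': array([[371.64829954,   0.        , 318.92149609],
       [  0.        , 371.64829954, 235.08786742],
       [  0.        ,   0.        ,   1.        ]]), 'R': array([[ 1.56436649e-01,  9.87687664e-01, -8.07911683e-04],
       [ 9.42067737e-01, -1.48965229e-01,  3.00529100e-01],
       [ 2.96708534e-01, -4.77748730e-02, -9.53772304e-01]]), 't': array([-0.20446643, -0.4995292 ,  0.27561064])}
[0.5032907  0.12847813 0.25092277] [[-0.988  0.156 -0.001]
 [ 0.156  0.988 -0.   ]
 [ 0.001 -0.    -1.   ]] [  32.2   10.6  -11.5   -0.   -68.  -131.2]
```

View pics/w1.png

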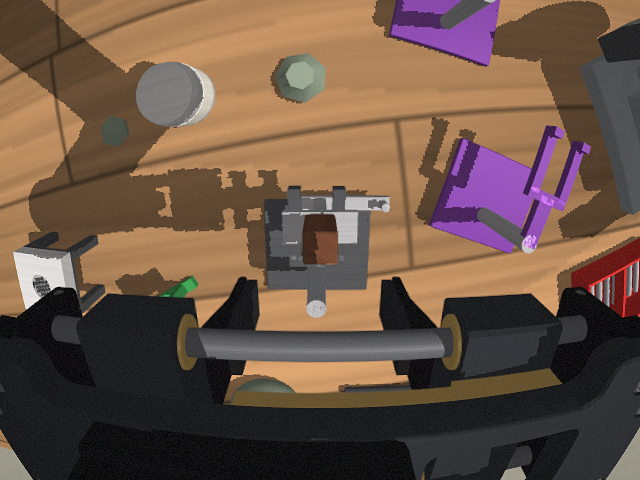

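The wrist view shows the handle at about (320,240) between the prongs, pin at (386,206), post at (316,308) and the insert in the stand at (41,288). I'll check the handle centre with the fisheye rays.

```bash
cat >> h.py <<'E'
def fpts(i,d):
    K=i["mtx"];v,u=np.mgrid[0:480,0:640];x=(u-K[0,2])/K[0,0];y=(v-K[1,2])/K[1,1];th=np.hypot(x,y)+1e-9
    s=np.tan(th)/th
    return (np.stack([x*s*d,y*s*d,d],-1)-i["t"])@i["R"]
def fproj(i,X):
    c=i["R"]@np.array(X)+i["t"];th=np.arctan2(np.hypot(c[0],c[1]),c[2]);h=np.hypot(c[0],c[1])
    return i["mtx"][:2,2]+i["mtx"][0,0]*th*c[:2]/h
E
python3 - <<'E'
from h import *
i=cams.camera_info("wrist");p=cv2.imread("pics/w1.png");d=np.load("pics/w1.npy");P=fpts(i,d)
hsv=cv2.cvtColor(p,cv2.COLOR_BGR2HSV);v,u=np.mgrid[0:480,0:640];Z=P[...,2]
def rep(k,m):
    q=P[m];rc=cv2.minAreaRect((q[:,:2]*1000).astype(np.float32));print(k,len(q),np.median(q,0).round(4),rc)
box=(u>262)&(u<392)&(v>182)&(v<290)&(d>0)
rep("top",box&(Z>.174)&(Z<.183))
rep("shoulder",box&(Z>.122)&(Z<.133)&(hsv[...,2]>150))
rep("plate",box&(Z>.004)&(Z<.016)&(hsv[...,1]<80))
m=(u>345)&(u<392)&(v>190)&(v<212)&(Z>.03)&(Z<.07);rep("footbar",m)
s=(u>10)&(u<80)&(v>240)&(v<325)&(Z>.08)&(Z<.092);rep("stand",s)
print(fproj(i,[.5035,.13,.178]))
E
```

```text
top 1175 [0.5021 0.1283 0.1779] ((502.71331787109375, 127.95301818847656), (23.4333438873291, 23.819860458374023), 81.7846908569336)
shoulder 736 [0.5039 0.1478 0.128 ] ((503.07470703125, 127.81346130371094), (59.80424118041992, 25.75135040283203), 80.82880401611328)
plate 4226 [0.5762 0.0894 0.01  ] ((559.5418090820312, 115.56600189208984), (119.7552719116211, 110.77082061767578), 80.99561309814453)
footbar 638 [0.5096 0.1777 0.0402] ((510.64471435546875, 177.05447387695312), (45.082664489746094, 13.908513069152832), 82.04116821289062)
stand 2062 [ 0.5188 -0.2211  0.0859] ((531.7557373046875, -220.3809814453125), (87.30279541015625, 79.85029602050781), 77.04106903076172)
[322.92568268 248.15059286]
```

Call:
play_rows:
  commands: "0 0 -0.8 0 0 0;0 0 -0.8 0 0 0;0 0 -0.8 0 0 0;0 0 -0.8 0 0 0;0 0 -0.667 0 0 0;0 0 0 0 0 0;0 0 0 0 0 0"

```text
time_s: 3.65
tcp_pos: [0.504, 0.1287, 0.1356]
ee_rot: [[-0.988, 0.156, 0.0], [0.156, 0.988, -0.0], [-0.001, -0.0, -1.0]]
wrist_force: [0.7, 0.3, 0.3]
gripper_width: 0.693
gripper_force: 0.0
```

Call:
play_rows:
  commands: "0 0 0 0 0 0;0 0 0 0 0 0;0 0 0 0 0 0;0 0 0 0 0 0;0 0 0 0 0 0;0 0 0 0 0 0"
  grip: 10

```text
time_s: 4.25
tcp_pos: [0.5037, 0.1292, 0.1352]
ee_rot: [[-0.988, 0.155, -0.0], [0.155, 0.988, -0.0], [0.0, -0.0, -1.0]]
wrist_force: [0.2, -0.5, 1.6]
gripper_width: 0.276
gripper_force: 30.0
```

Call:
play_rows:
  commands: "0 0 0.2 0 0 0;0 0 0.2 0 0 0;0 0 0.2 0 0 0;0 0 0.2 0 0 0;0 0 0 0 0 0;-0.4 0.063 0 0 0 0;-0.4 0.063 0 0 0 0;-0.4 0.063 0 0 0 0;-0.4 0.063 0 0 0 0;-0.4 0.063 0 0 0 0;-0.4 0.063 0 0 0 0;-0.4 0.063 0 0 0 0;0 0 0 0 0 0"

```text
time_s: 5.55
tcp_pos: [0.4179, 0.1424, 0.1591]
ee_rot: [[-0.988, 0.154, -0.001], [0.154, 0.988, -0.0], [0.001, -0.0, -1.0]]
wrist_force: [0.5, 0.5, -4.1]
gripper_width: 0.272
gripper_force: 30.0
```

Call:
play_rows:
  commands: "0 0 0.75 0 0 0;0 0 0.75 0 0 0;0 0 0.75 0 0 0;0 0 0.75 0 0 0;0 0 0.7 0 0 0;0 0 0 0 0 0"

```text
time_s: 6.15
tcp_pos: [0.4216, 0.1436, 0.273]
ee_rot: [[-0.988, 0.155, 0.007], [0.155, 0.988, 0.004], [-0.006, 0.005, -1.0]]
wrist_force: [1.2, 0.1, -3.6]
gripper_width: 0.275
gripper_force: 30.0
```

Call:
play_rows:
  commands: "0.163 -0.902 0 0 0 -0.024;0.163 -0.902 0 0 0 -0.024;0.163 -0.902 0 0 0 -0.024;0.163 -0.902 0 0 0 -0.024;0.163 -0.902 0 0 0 -0.024;0.163 -0.902 0 0 0 -0.024;0.163 -0.902 0 0 0 -0.024;0.163 -0.902 0 0 0 -0.024;0.163 -0.902 0 0 0 -0.024;0.163 -0.902 0 0 0 -0.024;0.163 -0.902 0 0 0 -0.024;0.163 -0.902 0 0 0 -0.024;0.163 -0.902 0 0 0 -0.024;0.163 -0.902 0 0 0 -0.024;0.163 -0.902 0 0 0 -0.024;0.163 -0.902 0 0 0 -0.024;0.163 -0.902 0 0 0 -0.024;0.163 -0.902 0 0 0 -0.024;0 0 0 0 0 0;0 0 0 0 0 0"

```text
time_s: 8.15
tcp_pos: [0.5072, -0.3446, 0.2676]
ee_rot: [[-0.975, 0.22, -0.003], [0.22, 0.975, 0.002], [0.004, 0.001, -1.0]]
wrist_force: [-0.2, 0.6, -4.2]
gripper_width: 0.27
gripper_force: 30.0
```

```bash
cat > w.py <<'E'
from h import *
import sys
i=cams.camera_info("wrist");p,d=cams.capture("wrist");cv2.imwrite(f"pics/{sys.argv[1]}.png",p);P=fpts(i,d)
s=r.sense();print(s["tcp_pos"].round(4),np.degrees(np.arctan2(s["ee_rot"][1,1],s["ee_rot"][0,1])),s["wrist_force"].round(1))
hsv=cv2.cvtColor(p,cv2.COLOR_BGR2HSV);Z=P[...,2]
def rep(k,m):
    m=cv2.morphologyEx(m.astype(np.uint8),cv2.MORPH_OPEN,np.ones((3,3)))>0
    q=P[m]
    if len(q)<20:print(k,len(q));return
    rc=cv2.minAreaRect((q[:,:2]*1000).astype(np.float32));print(k,len(q),np.median(q,0).round(4),rc)
near=(np.hypot(P[...,0]-.535,P[...,1]+.219)<.07)&(d>0)
rep("stand",near&(abs(Z-.086)<.005)&(hsv[...,1]<60))
ins=near&(np.hypot(P[...,0]-.535,P[...,1]+.219)<.024)&(abs(Z-.086)<.02)&(hsv[...,2]<150)
k=max(cv2.findContours(ins.astype(np.uint8),0,2)[0],key=cv2.contourArea);mm=np.zeros((480,640),np.uint8);cv2.drawContours(mm,[k],-1,1,-1)
q=P[(mm>0)&(d>0)];print("insert",cv2.minEnclosingCircle((q[:,:2]*1000).astype(np.float32)),q.mean(0).round(4),np.percentile(q[:,2],[5,50,95]).round(4))
t=s["tcp_pos"];o=np.hypot(P[...,0]-t[0],P[...,1]-t[1])
rep("foot",(o<.09)&(Z>t[2]-.105)&(Z<t[2]-.07)&(hsv[...,1]<60)&(hsv[...,2]>60))
E
python3 w.py w2
```

```text
[ 0.5073 -0.344   0.2683] 77.32703821844684 [ 0.6 -0.3 -4.9]
stand 6170 [ 0.531  -0.2213  0.0857] ((534.9387817382812, -221.10220336914062), (84.96005249023438, 84.8696517944336), 77.15829467773438)
insert ((536.2850341796875, -219.70761108398438), 16.04542350769043) [ 0.5362 -0.2198  0.0845] [0.0821 0.0845 0.0866]
foot 2537 [ 0.5114 -0.3177  0.1722] ((511.9570007324219, -319.9858703613281), (91.63916778564453, 14.565834999084473), 77.25921630859375)
```

View pics/w2.png

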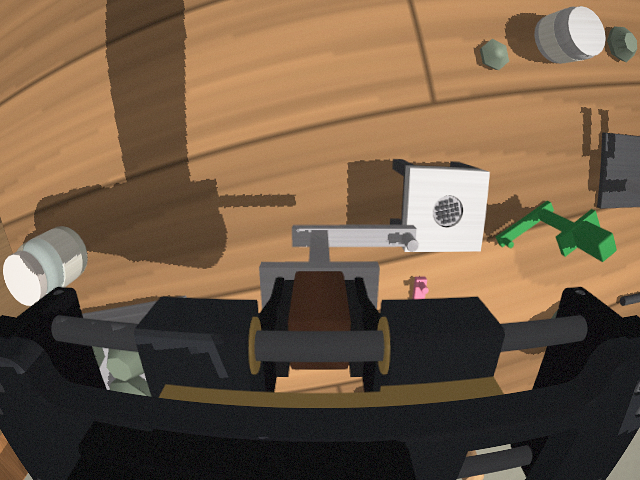

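Call:
play_rows:
  commands: "0 0 -0.78 0 0 0;0 0 -0.78 0 0 0;0 0 -0.78 0 0 0;0 0 -0.78 0 0 0;0 0 -0.78 0 0 0;0 0 -0.78 0 0 0;0 0 0 0 0 0;0 0 0 0 0 0"

```text
time_s: 9.0
tcp_pos: [0.508, -0.344, 0.13]
ee_rot: [[-0.976, 0.218, -0.0], [0.218, 0.976, -0.0], [0.0, -0.001, -1.0]]
wrist_force: [0.6, 0.3, -3.9]
gripper_width: 0.275
gripper_force: 30.0
```

```bash
python3 w.py w3
```

```text
[ 0.5088 -0.3445  0.1311] 77.42833879157503 [ 0.8 -0.2 -2.9]
stand 11994 [ 0.528  -0.2226  0.0857] ((535.2289428710938, -220.9557342529297), (86.21588134765625, 85.183837890625), 76.96952819824219)
insert ((536.4296264648438, -219.37435913085938), 16.202451705932617) [ 0.5365 -0.2201  0.0847] [0.0825 0.0848 0.0865]
foot 2524 [ 0.5124 -0.3175  0.0346] ((513.2919311523438, -319.6605529785156), (91.7930679321289, 15.010743141174316), 77.6676254272461)
```

Call:
play_rows:
  commands: "0.06 0.256 0 0 0 0;0.06 0.256 0 0 0 0;0.06 0.256 0 0 0 0;0.06 0.256 0 0 0 0;0.06 0.256 0 0 0 0;0.06 0.256 0 0 0 0;0.06 0.256 0 0 0 0;0.06 0.256 0 0 0 0;0 0 0 0 0 0;0 0 0 0 0 0"

```text
time_s: 10.05
tcp_pos: [0.5223, -0.283, 0.1297]
ee_rot: [[-0.976, 0.218, 0.0], [0.218, 0.976, -0.0], [-0.0, -0.0, -1.0]]
wrist_force: [0.9, 0.1, -4.0]
gripper_width: 0.273
gripper_force: 30.0
```

```bash
python3 w.py w4; python3 -c "
from h import *
p,d=cams.capture('side');cv2.imwrite('pics/s4.png',cv2.resize(p[130:250,280:440],(800,600)))"
```

```text
[ 0.5222 -0.2832  0.1297] 77.359452809746 [ 0.  -0.2 -4.5]
stand 12964 [ 0.5214 -0.2193  0.0857] ((527.6300048828125, -232.0650634765625), (109.8924789428711, 75.5498046875), 77.09346008300781)
insert ((535.923828125, -220.00025939941406), 16.188180923461914) [ 0.5363 -0.2202  0.0846] [0.0824 0.0848 0.0866]
foot 1202 [ 0.5195 -0.2794  0.0342] ((522.22802734375, -281.3236083984375), (45.08060073852539, 14.1846342086792), 77.41915130615234)
```

View pics/w4.png

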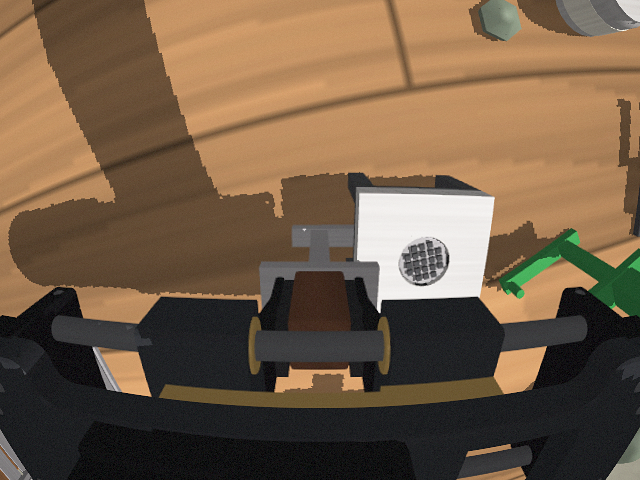

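Call:
play_rows:
  commands: "0 0 0.1 0 0 0;0 0 0.1 0 0 0;0 0 0.1 0 0 0;0 0 0.1 0 0 0;0 0 0.1 0 0 0;0 0 0.1 0 0 0;0 0 0 0 0 0;0 0 0 0 0 0"

```text
time_s: 10.95
tcp_pos: [0.5219, -0.283, 0.1474]
ee_rot: [[-0.976, 0.219, -0.001], [0.219, 0.976, 0.0], [0.001, 0.0, -1.0]]
wrist_force: [-0.0, 0.7, -8.2]
gripper_width: 0.272
gripper_force: 30.0
```

```bash
python3 w.py w5
```

```text
[ 0.5219 -0.283   0.1474] 77.35321976017649 [ 0.5 -0.3 -8.4]
stand 12120 [ 0.5233 -0.2195  0.0859] ((531.7221069335938, -233.1932373046875), (110.17639923095703, 84.18218231201172), 77.13471221923828)
insert ((534.9285888671875, -220.7559356689453), 14.519243240356445) [ 0.534  -0.2228  0.0898] [0.0877 0.0901 0.0916]
foot 1529 [ 0.5166 -0.2738  0.0524] ((506.5190124511719, -252.77134704589844), (38.15151596069336, 107.9456558227539), 27.330595016479492)
```

Call:
play_rows:
  commands: "0 0 0.06 0 0 0;0 0 0.06 0 0 0;0 0 0.05 0 0 0;0 0 0.05 0 0 0;0 0 0 0 0 0;0 0 0 0 0 0;0 0 0 0 0 0"

```text
time_s: 11.7
tcp_pos: [0.5221, -0.2831, 0.1545]
ee_rot: [[-0.976, 0.219, -0.0], [0.219, 0.976, -0.0], [0.0, -0.0, -1.0]]
wrist_force: [-0.7, 0.1, -8.4]
gripper_width: 0.277
gripper_force: 30.0
```

```bash
cat >> w.py <<'E'
q=P[near&(Z>.0905)&(Z<.105)&(np.hypot(P[...,0]-.5355,P[...,1]+.22)<.02)];print("proud",len(q),np.percentile(q[:,2],[5,50,95]).round(4) if len(q) else 0)
E
python3 w.py w6
```

```text
[ 0.5221 -0.2831  0.1545] 77.35836412737457 [-0.5 -1.1 -7.7]
stand 10691 [ 0.5213 -0.2193  0.0858] ((531.63427734375, -233.10910034179688), (110.46675872802734, 83.88335418701172), 77.84463500976562)
insert ((534.8237915039062, -221.2210693359375), 13.78837776184082) [ 0.5342 -0.2229  0.0969] [0.0948 0.0972 0.0987]
foot 1817 [ 0.516  -0.2688  0.06  ] ((509.14044189453125, -251.39100646972656), (44.279815673828125, 107.96408081054688), 27.656309127807617)
proud 1751 [0.094  0.0959 0.0985]
```

The insert stands about 12 mm proud. Lowering and withdrawing.

Call:
play_rows:
  commands: "0 0 -0.2 0 0 0;0 0 -0.2 0 0 0;0 0 -0.2 0 0 0;0 0 -0.22 0 0 0;0 0 0 0 0 0;-0.06 -0.256 0 0 0 0;-0.06 -0.256 0 0 0 0;-0.06 -0.256 0 0 0 0;-0.06 -0.256 0 0 0 0;-0.06 -0.256 0 0 0 0;-0.06 -0.256 0 0 0 0;-0.06 -0.256 0 0 0 0;-0.06 -0.256 0 0 0 0;0 0 0 0 0 0"

```text
time_s: 13.15
tcp_pos: [0.5075, -0.3456, 0.1296]
ee_rot: [[-0.975, 0.22, -0.0], [0.22, 0.975, -0.0], [0.0, -0.0, -1.0]]
wrist_force: [-1.0, -0.1, -5.1]
gripper_width: 0.271
gripper_force: 30.0
```

Call:
play_rows:
  commands: "0 0 0.78 0 0 0;0 0 0.78 0 0 0;0 0 0.78 0 0 0;0 0 0.78 0 0 0;0 0 0.78 0 0 0;0 0 0.78 0 0 0;0 0 0 0 0 0;0 0 0 0 0 0"

```text
time_s: 13.95
tcp_pos: [0.5076, -0.344, 0.2694]
ee_rot: [[-0.976, 0.219, 0.0], [0.219, 0.976, 0.001], [0.0, 0.001, -1.0]]
wrist_force: [0.2, 0.7, -5.1]
gripper_width: 0.276
gripper_force: 30.0
```

```bash
python3 w.py w7; python3 -c "
from h import *
s=r.sense();print(s['time_s'],s['ee_rot'].round(3))"
```

```text
[ 0.5071 -0.3438  0.2683] 77.34201719399465 [ 0.3  0.4 -5. ]
stand 5312 [ 0.5273 -0.2226  0.0858] ((534.7615356445312, -220.98248291015625), (85.44416809082031, 84.64295196533203), 77.50428771972656)
insert ((533.6033935546875, -224.41470336914062), 17.504432678222656) [ 0.5322 -0.2254  0.0936] [0.0849 0.0956 0.0986]
foot 2633 [ 0.5119 -0.3169  0.174 ] ((512.6250610351562, -319.37750244140625), (91.60597229003906, 14.624781608581543), 77.2528305053711)
proud 777 [0.0938 0.096  0.0986]
14.0 [[-0.976  0.219 -0.002]
 [ 0.219  0.976  0.002]
 [ 0.003  0.002 -1.   ]]
```

Call:
play_rows:
  commands: "-0.163 0.902 0 0 0 0.024;-0.163 0.902 0 0 0 0.024;-0.163 0.902 0 0 0 0.024;-0.163 0.902 0 0 0 0.024;-0.163 0.902 0 0 0 0.024;-0.163 0.902 0 0 0 0.024;-0.163 0.902 0 0 0 0.024;-0.163 0.902 0 0 0 0.024;-0.163 0.902 0 0 0 0.024;-0.163 0.902 0 0 0 0.024;-0.163 0.902 0 0 0 0.024;-0.163 0.902 0 0 0 0.024;-0.163 0.902 0 0 0 0.024;-0.163 0.902 0 0 0 0.024;-0.163 0.902 0 0 0 0.024;-0.163 0.902 0 0 0 0.024;-0.163 0.902 0 0 0 0.024;-0.163 0.902 0 0 0 0.024;0 0 0 0 0 0;0 0 0 0 0 0"

```text
time_s: 16.0
tcp_pos: [0.4188, 0.1425, 0.2686]
ee_rot: [[-0.988, 0.154, -0.003], [0.154, 0.988, -0.002], [0.003, -0.002, -1.0]]
wrist_force: [0.4, -0.7, -3.7]
gripper_width: 0.273
gripper_force: 30.0
```

Call:
play_rows:
  commands: "0 0 -0.75 0 0 0;0 0 -0.75 0 0 0;0 0 -0.75 0 0 0;0 0 -0.75 0 0 0;0 0 -0.7 0 0 0;0 0 0 0 0 0;0 0 0 0 0 0;0 0 0 0 0 0"

```text
time_s: 16.8
tcp_pos: [0.4207, 0.1427, 0.1602]
ee_rot: [[-0.988, 0.156, 0.002], [0.156, 0.988, 0.001], [-0.002, 0.001, -1.0]]
wrist_force: [0.7, 0.4, -3.9]
gripper_width: 0.273
gripper_force: 30.0
```

Run:
```python
from h import *
i=cams.camera_info("wrist");p,d=cams.capture("wrist");cv2.imwrite("pics/w8.png",p);P=fpts(i,d);s=r.sense();print(s["time_s"],s["tcp_pos"].round(4),s["ee_rot"].round(3))
hsv=cv2.cvtColor(p,cv2.COLOR_BGR2HSV);t=s["tcp_pos"];Z=P[...,2];o=np.hypot(P[...,0]-t[0],P[...,1]-t[1])
m=(o<.09)&(Z>t[2]-.105)&(Z<t[2]-.07)&(hsv[...,1]<60)&(d>0)
m=cv2.morphologyEx(m.astype(np.uint8),cv2.MORPH_OPEN,np.ones((3,3)))>0
print("foot",m.sum(),np.median(P[m],0),cv2.minAreaRect((P[m][:,:2]*1000).astype(np.float32)))
```

```text
16.85 [0.4206 0.1428 0.1603] [[-0.988  0.155  0.002]
 [ 0.155  0.988  0.001]
 [-0.002  0.002 -1.   ]]
foot 2565 [0.42329168 0.16980375 0.06491485] ((424.31219482421875, 167.32920837402344), (91.37584686279297, 14.687457084655762), 81.21884155273438)
```

View pics/w8.png

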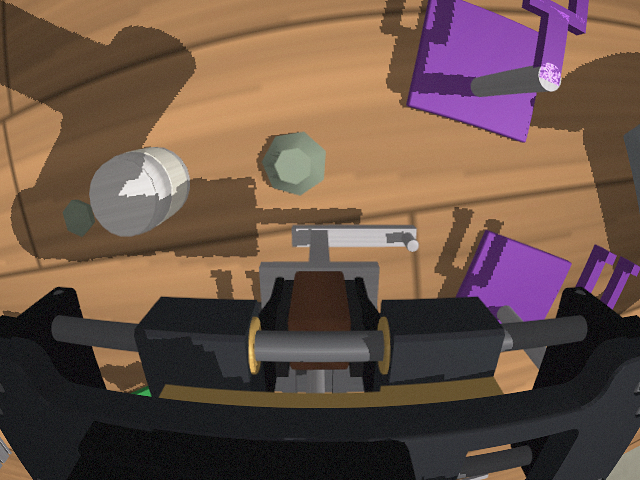

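The iron is level with its foot at +y, and the measured offset to the hook is (83, -13) mm, which matches the way out.

Call:
play_rows:
  commands: "0.395 -0.063 0 0 0 0;0.395 -0.063 0 0 0 0;0.395 -0.063 0 0 0 0;0.395 -0.063 0 0 0 0;0.395 -0.063 0 0 0 0;0.395 -0.063 0 0 0 0;0.395 -0.063 0 0 0 0;0 0 0 0 0 0;0 0 0 0 0 0"

```text
time_s: 17.75
tcp_pos: [0.5026, 0.1291, 0.1586]
ee_rot: [[-0.988, 0.156, -0.001], [0.156, 0.988, -0.0], [0.001, -0.0, -1.0]]
wrist_force: [-0.4, 0.2, -4.0]
gripper_width: 0.275
gripper_force: 30.0
```

Call:
play_rows:
  commands: "0 0 -0.2 0 0 0;0 0 -0.2 0 0 0;0 0 -0.2 0 0 0;0 0 -0.1 0 0 0;0 0 -0.07 0 0 0;0 0 0 0 0 0;0 0 0 0 0 0"

```text
time_s: 18.45
tcp_pos: [0.5028, 0.1294, 0.1361]
ee_rot: [[-0.988, 0.155, 0.0], [0.155, 0.988, 0.0], [-0.0, 0.0, -1.0]]
wrist_force: [0.1, -0.2, -4.3]
gripper_width: 0.275
gripper_force: 30.0
```

Still about 1 mm above the prongs.

Call:
play_rows:
  commands: "0 0 -0.03 0 0 0;0 0 -0.03 0 0 0;0 0 0 0 0 0;0 0 0 0 0 0"

```text
time_s: 18.85
tcp_pos: [0.503, 0.1294, 0.1352]
ee_rot: [[-0.988, 0.155, 0.001], [0.155, 0.988, 0.0], [-0.001, 0.001, -1.0]]
wrist_force: [-3.3, 1.0, 4.7]
gripper_width: 0.272
gripper_force: 30.0
```

Call:
play_rows:
  commands: "0 0 0 0 0 0;0 0 0 0 0 0;0 0 0 0 0 0;0 0 0 0 0 0;0 0 0 0 0 0;0 0 0 0 0 0;0 0 0 0 0 0"
  grip: 60

```text
time_s: 19.55
tcp_pos: [0.5027, 0.1293, 0.1341]
ee_rot: [[-0.988, 0.155, -0.0], [0.155, 0.988, -0.0], [0.0, -0.0, -1.0]]
wrist_force: [-0.0, -0.0, 0.3]
gripper_width: 0.679
gripper_force: 0.0
```

Call:
play_rows:
  commands: "0 0 0.3 0 0 0;0 0 0.6 0 0 0;0 0 0.8 0 0 0;0 0 0.8 0 0 0;0 0 0.8 0 0 0;0 0 0.7 0 0 0;0 0 0 0 0 0;0 0 0 0 0 0"

```text
time_s: 20.35
tcp_pos: [0.5025, 0.1294, 0.2545]
ee_rot: [[-0.988, 0.155, 0.001], [0.155, 0.988, 0.001], [-0.0, 0.001, -1.0]]
wrist_force: [-0.2, -0.3, 0.1]
gripper_width: 0.69
gripper_force: 0.0
```

Run:
```python
from h import *
i=cams.camera_info("wrist");p,d=cams.capture("wrist");P=fpts(i,d);s=r.sense();print(s["time_s"],s["tcp_pos"].round(4),s["wrist_force"])
cv2.imwrite("pics/w9.png",p)
Z=P[...,2];m=(d>0)&(np.hypot(P[...,0]-.503,P[...,1]-.128)<.02)&(abs(Z-.178)<.012)
print("top",m.sum(),np.percentile(P[m][:,2],[5,50,95]),cv2.minAreaRect((P[m][:,:2]*1000).astype(np.float32)))
q=P[m];A=np.c_[q[:,:2],np.ones(len(q))];mm=abs(q[:,2]-np.median(q[:,2]))<.004;print("tilt",np.linalg.lstsq(A[mm],q[mm,2],rcond=None)[0][:2])
p,d=cams.capture("scene");P=pts("scene",d);cv2.imwrite("pics/s9.png",cv2.resize(p[150:350,130:430],(800,533)))
Z=P[...,2];h=np.hypot(P[...,0]-.5355,P[...,1]+.22);m=(h<.012)&(d>0)
d0=np.load("pics/scene0.npy");P0=pts("scene",d0);m0=(np.hypot(P0[...,0]-.5355,P0[...,1]+.22)<.012)
q=P[m];print("insert z",np.median(P0[m0][:,2]),np.median(q[:,2]),"tilt",np.linalg.lstsq(np.c_[q[:,:2],np.ones(len(q))],q[:,2],rcond=None)[0][:2])
```

```text
20.4 [0.5022 0.1291 0.2536] [-0.62120088 -0.69522731 -0.12412276]
top 1258 [0.17085254 0.17761298 0.17883428] ((501.75494384765625, 128.50816345214844), (23.596708297729492, 24.05063247680664), 80.8683853149414)
tilt [ 0.02198457 -0.00525448]
insert z 0.08329367196966228 0.09521194069186262 tilt [-1.94541801  1.0052995 ]
```

View pics/s9.png

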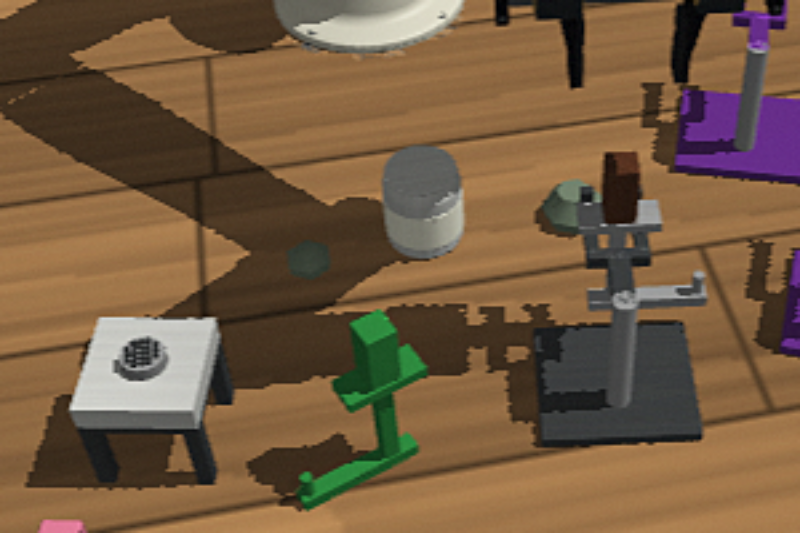

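The picture shows the iron hanging level on both prongs at (625,215) and the insert standing proud at (140,357), about 12 mm. The gripper is clear, so I'm handing in.

```bash
python3 -c "
from station import r
print(r.finish_job())"
```

```text
the job is handed in; nothing more can be done
None
```

The job is handed in at about 20 s of the 58 s allowed: the insert stands about 12 mm proud, the iron hangs level on both prongs of the grey hook, the carving was never approached, and no verdict came back.

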